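# Squirt of cleaner from the leaning canister

## Task

The snap hook in the drip tray needs a squirt of cleaner. Swing the turnbutton well clear of the leaning canister's nozzle cap, press the cap down to the end of its travel for about half a second without forcing the canister down in its clamp, let it spring back up, then turn the turnbutton back over the cap as far as it goes so that it cannot go off by accident. Leave the hook and the other loose things where they are.

Things in the scene. Friction and masses are not known exactly. Their poses are not given: they have to be found in the camera images.
- stand: Fixed cleaner stand: grey drip tray foot 145 x 100 mm (x -85 to +60), on feet, its floor 24 mm and rim 30 mm high. Origin on the worktop, z up, front at -x. A clear splash screen, 92 mm wide in a steel tube frame, leans forward behind and over the cap, parallel to the canister, reaching 140 mm beyond the cap to 348 mm above the worktop: the cap cannot be reached straight from above.
- holder: Leaning frame on the stand for canister and turnbutton. Its z axis is the canister's axis, the line the cap moves on: up and 32 degrees forward (to the stand's -x). Origin on that axis, 61 mm above the worktop; x up and back to the screen (its face at x = 66 mm), y to the stand's left.
- nozzle (a joint): Travel of the canister's cap, m: 0 up, 0.007 fully down; sprung, moves from 3 N, down at 9 N. White flat-topped cap 27 mm in diameter on a 50 mm canister, its shoulder 21 mm below the cap's top. The clamp's height differs each time and is not measured: the cap's top, when up, is at x = y = 0, z = 142 to 156 mm in the holder's frame: find it by touch or sight.
- canister (a joint): How far the canister has been forced down in its clamp, m. 0 at rest; it gives only when the cap is pushed with more than about 28 N.
- keeper (a joint): Angle of the turnbutton, rad: a flat steel bar 18 mm wide, z = 160 to 164 mm in the holder's frame, on a pivot parallel to the holder's z at x = 0, y = +46 mm there. 0: bar along -y across the cap, at its stop. Grows as the knob end swings forward from the screen; at 1.6, the other stop, the bar points to the holder's -x. Stiff, stays where left.
- keeper_knob (a point): Centre of the top of the turnbutton's knob: an upright round steel pin 13 mm in diameter, parallel to the canister's axis, standing 17 mm above the bar, 46 mm from the pivot. Its top is at z = 181 mm in the holder's frame; with the turnbutton at 0 it is right above the cap.
- hook: Loose steel snap hook, 31 x 74 x 8 mm, lying in the drip tray. Origin: centre of its underside.
- tub: Loose square clear tub of screws, 95 x 95 x 61 mm, left of the stand. Origin: centre of its underside.
- cup: Loose cup, 74 mm in diameter, 84 mm high, left of the stand. Origin: centre of its underside.
- tape: Loose small black tape roll lying flat, 68 mm in diameter, 20 mm high, left of the stand. Origin: centre of its underside.
- calc: Loose pocket calculator lying flat, 116 x 69 x 15 mm, in front of the stand. Origin: centre of its underside.

How it is judged (in metres and radians):
On the way, in this order (a step that is already met when the one before it is completed fails the run):
1. the turnbutton is swung clear of the cap (value of joint keeper above 1.1 rad), for 0.1 s.
2. the cap is held down, turnbutton still clear (value of joint nozzle above 0.005 m and value of joint keeper above 1 rad), for 0.3 s.
3. the cap has sprung back up, turnbutton still clear (value of joint nozzle below 0.001 m and value of joint keeper above 1 rad), for 0.1 s.
At the end, for the whole second after the job is handed in: The turnbutton is back over the cap, within 0.1 rad of its stop; the cap is up (within 1 mm); the canister is not forced down in its clamp (within 2 mm) (value of joint keeper below 0.1 rad and value of joint nozzle below 0.001 m and value of joint canister below 0.002 m); the robot touches nothing.
It fails at once if the canister is forced more than 2 mm down in its clamp (value of joint canister above 0.002 m).
It fails at once if the snap hook, tub, cup, tape roll or calculator is moved by more than 30 mm (distance of any of hook, tub, cup, tape, calc from where it was at the start of the episode above 0.03 m).
It also fails if it takes over 58 s, if anything falls off the work surface, if the arm or the gripper's body presses on something with over 40 N, if the wrist force passes 120 N, or if a joint passes its speed limit or range.

## Robot

A 6-joint arm with a two-finger parallel gripper is mounted at the origin on a cart in front of the work surface, level with it; the furniture and walls round the work are solid. World frame = base frame: x ahead of the robot, y to its left, z up, the work surface at z = 0. Lengths are in mm, angles in rad, forces in N, time in s.
With the tool pointing down it reaches from about 250 to 725 mm from the base axis. Payload 4 kg.
Tool frame: the origin (TCP) lies midway between the tips of the shut fingers; the grasp point (between the pads) lies 19 mm behind it; z points along the fingers, y is the line along which they close (so a half turn about z gives the same grasp; the last joint's range is limited). The gripper opens to 85 mm and grips with 20 to 120 N. Pads are 22 mm wide; open, the fingers measure 114 mm over their backs; the gripper's body (76 mm by 85 mm) begins 54 mm behind the grasp point. The pads swing forward as they close: fully open they stand 13 mm farther back than shut.
Start: joints at [-1.14, 0.241, 0.005, 1.335, 0, 1.571], TCP at [208.797, -454.316, 231.306] pointing down, gripper open.
Joint ranges: [-2.72, 2.72], [-1.05, 1.87], [-1.09, 1.28], [-1.99, 2.15], [-1.42, 1.44], [-3.14, 3.14]. Speed limits (rad/s): [2.79, 2.79, 3.14, 3.14, 3.14, 3.14].

## Interface

Orientations are given as a unit quaternion [x, y, z, w].
In Python, from cell import r, capture, get_calibration gives the robot as it stands. The module is installed in compiled form; this text tells all that it offers.
- The arm moves only by the shell command python3 -m pendant 'ROWS' [OPENING] [FORCE]. ROWS is JSON, a list of rows, each a list of 6 numbers: the shift along the world's x, y, z each as a share of 2 cm, from -1 to 1, then the turn, a rotation vector about the world's x, y, z each as a share of 0.5 rad, from -1 to 1. A call has 1 to 8 rows; each row shifts and turns the commanded pose from where the row before left it; what a row does not reach is not made up. A row lasts 1/12 s, in which the tool goes at most 41.7 mm and 7.16 degrees, less where a joint would pass 70% of its speed; a pose out of reach is approached as far as the arm can. A call with a number of a shift or a turn outside -1 to 1 is refused whole. A call with a gripper value outside its range is refused whole. OPENING is the closure, from -1 (fully open) to 1 (shut), set as the call begins (- or left out, the last holds). The fingers move at their own pace and stop on an object; FORCE is the grip in N (left out, the last holds). Time passes only in rows, so rows that do not move let the fingers close. It gives the time, the measured TCP pose, the force, the opening and the grip force at its end, in the units of the state.
- r.sense(): the state, without advancing time (a new reading comes with each control period).
- capture(name): name is "side" or "top"; returns the picture (420x560x3 uint8, red, green, blue); there is no depth.
- get_calibration(name): a dict with "camera_matrix" (3x3 intrinsics, pixels), "rvec" (rotation vector, rad) and "tvec" (3), from world to camera coordinates, as OpenCV has them. Camera axes: x right, y down, z forward; pixel columns grow to the right and rows downward; lengths in mm; the calibration is good to about 2 mm. A picture is of the moment at which its call begins. get_calibration takes no time and is no camera call.
- r.hand_in(): hands the job in; it is judged then, once.
The state is a dict: "clock": time; "joint_positions": joint angles; "dq": joint speeds; "tau": joint torques, N m; "ee_pos": TCP position; "tcp_rot": TCP orientation; "wrist_force": force on the tool from outside, world axes, zero at the start; "torque": the same for the moment, N m; "gripper_width": opening from 0.0 (shut) to 1.0 (fully open); "grip_force": force on a finger pad.
Only numpy, scipy, OpenCV 4.12 (cv2) and the standard library are available. Lean on these libraries where they do the work, as an engineer would, in place of code of your own. Each camera call takes 0.05 s, during which the arm holds its last target. There are 200 camera calls.

## Working session

There is one attempt and no reset: what is moved stays moved. The work goes in short steps, Python scripts to look and compute and a shell command to move; the robot and the scene stay as the last step left them, time stands still between calls to the robot, and variables do not carry over. Pictures are saved under pics/ and viewed, at most 10 in all, crops included, and the job is handed in when it is done.

```bash
mkdir -p pics
python3 - <<'E'
from cell import r,capture,get_calibration
import cv2
for n in("side","top"):
    im=capture(n);cv2.imwrite(f"pics/{n}0.png",im[:,:,::-1])
    c=get_calibration(n);print(n,c)
s=r.sense();print(s)
E
```

```text
side {'camera_matrix': array([[456.72976828,   0.        , 282.70473438],
       [  0.        , 456.72976828, 209.55817303],
       [  0.        ,   0.        ,   1.        ]]), 'rvec': array([ 2.08399419, -0.26932288,  0.14401028]), 'tvec': array([-467.93907929,  268.67038671,  717.50955277])}
top {'camera_matrix': array([[425.03618962,   0.        , 277.24166936],
       [  0.        , 425.03618962, 209.59970732],
       [  0.        ,   0.        ,   1.        ]]), 'rvec': array([ 2.1025702 , -1.91035005,  0.34353994]), 'tvec': array([120.98401195, 591.32102486, 780.47267413])}
{'clock': 0.1, 'joint_positions': array([-1.14001109e+00,  2.41328819e-01,  3.85497347e-03,  1.33520091e+00,
        3.16771922e-06,  1.57077243e+00]), 'dq': array([-0.00077411, -0.00192088,  0.00370214,  0.00034022,  0.00015354,
       -0.00150545]), 'tau': array([-4.50634552e-04, -3.73137438e+01,  2.53010291e+01,  1.08605743e-02,
       -7.40147442e-06, -4.04835845e-06]), 'ee_pos': array([ 208.55591408, -453.8025912 ,  230.50486743]), 'tcp_rot': array([ 9.76889571e-01,  2.13742565e-01, -1.99180616e-04, -9.17850710e-04]), 'wrist_force': array([ 0.38243115, -0.3266737 , -0.51438645]), 'torque': array([ 0.01120949,  0.02411295, -0.0138092 ]), 'grip_force': 0.0, 'gripper_width': 1.000398070961318}
```

View pics/side0.png

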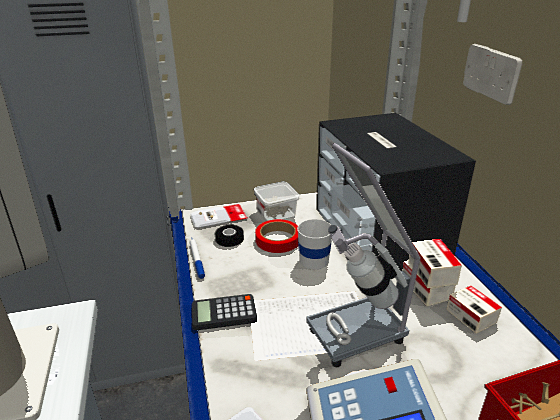

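View pics/top0.png

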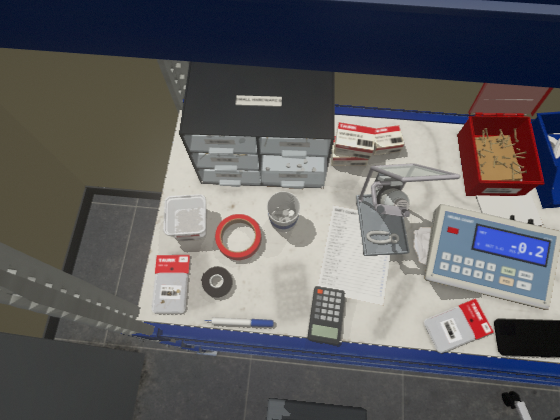

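The side view shows the stand at about (360,300) and the knob and bar near (340,235). In the top view the stand's tray is at (383,222), with its front facing the robot. I'll enlarge both.

Run:
```python
import cv2
a=cv2.imread("pics/side0.png")[130:370,290:430];b=cv2.imread("pics/top0.png")[150:270,340:470]
cv2.imwrite("pics/sc.png",cv2.resize(a,None,fx=2.5,fy=2.5,interpolation=2))
cv2.imwrite("pics/tc.png",cv2.resize(b,None,fx=5,fy=5,interpolation=2))
```

```text
(no output)
```

View pics/sc.png

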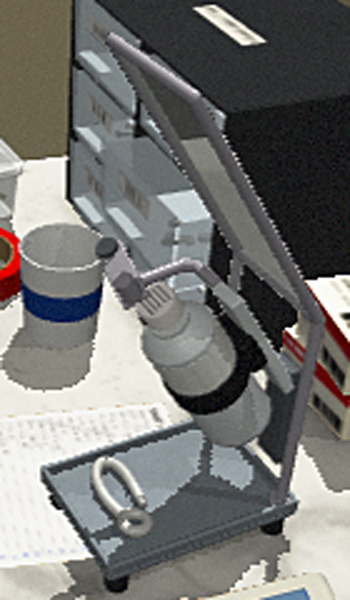

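View pics/tc.png

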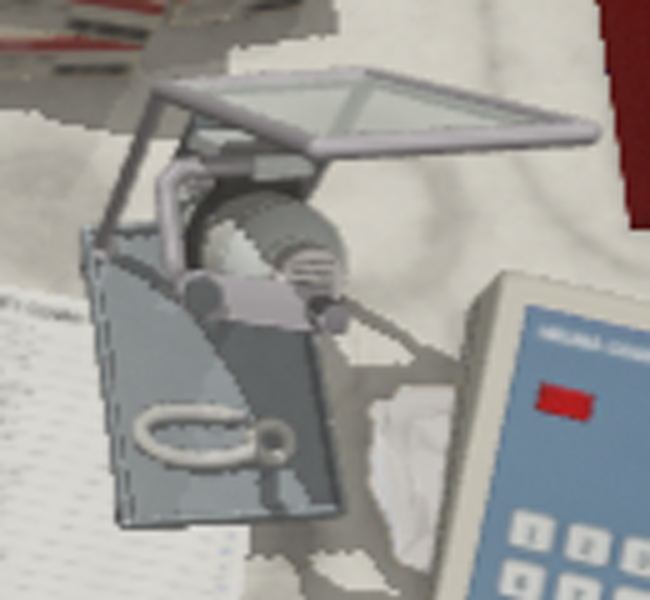

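```bash
cat > h.py <<'E'
import numpy as np,cv2
from scipy.optimize import least_squares
from cell import get_calibration
C={n:get_calibration(n) for n in("side","top")}
def proj(n,P):
    c=C[n];return cv2.projectPoints(np.float64(P).reshape(-1,1,3),c["rvec"],c["tvec"],c["camera_matrix"],None)[0][:,0]
s,c=np.sin(np.radians(32)),np.cos(np.radians(32))
H=np.array([[c,0,-s],[0,1,0],[s,0,c]])
def Rz(a): return np.array([[np.cos(a),-np.sin(a),0],[np.sin(a),np.cos(a),0],[0,0,1]])
def st(p,P): return np.array([p[0],p[1],0])+np.atleast_2d(P)@Rz(p[2]).T
def ho(p,P): return st(p,np.array([p[3],0,61])+np.atleast_2d(P)@H.T)
E
cat > fit.py <<'E'
from h import *
S=lambda x,y:(290+x/2.5,130+y/2.5);T=lambda x,y:(340+x/5,150+y/5)
ob=[("top",'s',(-85,50,30),T(120,525)),("top",'s',(-85,-50,30),T(342,515)),("top",'s',(60,50,30),T(82,230)),
("side",'s',(-85,50,30),S(42,470)),("side",'s',(-85,-50,30),S(107,570)),("side",'s',(60,-50,30),S(298,495)),
("side",'h',(0,0,181),S(107,247)),("top",'h',(0,0,181),T(320,303)),
("side",'h',(66,46,297),S(110,38)),("side",'h',(66,-46,297),S(200,105)),("top",'h',(66,46,297),T(315,150)),("top",'h',(66,-46,297),T(597,132))]
f=lambda p:np.concatenate([proj(n,(st if k=='s' else ho)(p,P))[0]-o for n,k,P,o in ob])
r=least_squares(f,[530,-200,0,0],loss='soft_l1');print(r.x);print(f(r.x).reshape(-1,2).round(1))
p=r.x
for n in C: print(n,proj(n,ho(p,[(0,0,142),(0,0,156),(0,46,164),(0,0,164)])).round(1))
for P in [(0,0,181),(0,0,149),(0,46,164),(-46,46,181)]: print(P,ho(p,P).round(1))
E
python3 fit.py
```

```text
[609.88883803 -57.19418499  -6.11985646  50.85134882]
[[ 0.7  0.6]
 [ 1.4 -0.4]
 [-0.4 -0.8]
 [-1.8 -2.2]
 [ 0.4 -1.2]
 [-0.1  1.1]
 [13.5  7.7]
 [ 3.  -4. ]
 [-2.  -3.3]
 [-2.  -5. ]
 [-1.4  0. ]
 [ 1.6 -0.2]]
side [[356.6 251.4]
 [353.  246.2]
 [335.7 228.1]
 [350.9 243.1]]
top [[400.4 202.9]
 [402.7 204.2]
 [379.6 206.6]
 [404.  205. ]]
(0, 0, 181) [[565.4 -64.5 214.5]]
(0, 0, 149) [[582.2 -61.8 187.4]]
(0, 46, 164) [[566.8 -17.7 200.1]]
(-46, 46, 181) [[519.5 -25.5 190.1]]
```

```bash
cat >> fit.py <<'E'
def kb(t,z,L=46): return (-L*np.sin(t),46-L*np.cos(t),z)
out=[]
for n,(x0,y0,w,h) in {"side":(315,210,60,60),"top":(365,185,60,60)}.items():
    k=10;im=cv2.imread(f"pics/{n}0.png")[y0:y0+h,x0:x0+w];im=cv2.resize(im,None,fx=k,fy=k,interpolation=2)
    im=im[:, :400] if n=="side" else im[:,100:500]
    dx=0 if n=="side" else 100
    for t,col in((0,(0,0,255)),(.3,(0,255,0))):
        a=proj(n,ho(p,[kb(t,164),kb(t,181)]));b=((a-[x0,y0]+.5)*k-[dx,0]).astype(int);cv2.line(im,tuple(b[0].tolist()),tuple(b[1].tolist()),col,1);cv2.circle(im,tuple(b[1].tolist()),4,col,1)
    b=((proj(n,ho(p,[(0,46,164)]))[0]-[x0,y0]+.5)*k-[dx,0]).astype(int);cv2.circle(im,tuple(b.tolist()),5,(255,0,0),1)
    out.append(im)
cv2.imwrite("pics/ov.png",np.hstack(out))
E
python3 fit.py|head -1
```

```text
[609.88883803 -57.19418499  -6.11985646  50.85134882]
```

View pics/ov.png

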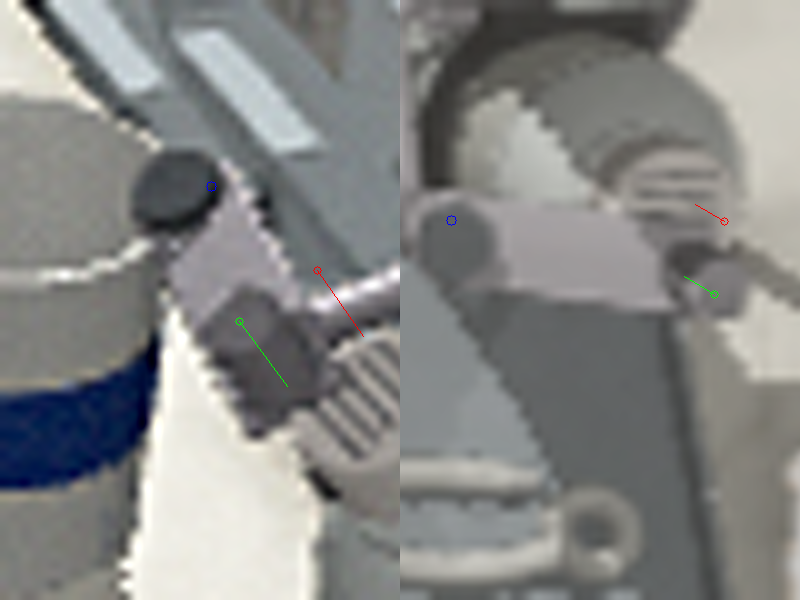

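The side image shows the pivot bolt at (332.5,229) and the knob top at (339,242). In the top image the bolt is at (380.8,209.5) and the knob top at (407.3,213.3). The turnbutton stands a little off its stop. Refitting with these points, with the angle as an unknown.

```bash
cat > fit2.py <<'E'
from h import *
S=lambda x,y:(290+x/2.5,130+y/2.5);T=lambda x,y:(340+x/5,150+y/5)
ob=[("top",'s',(-85,50,30),T(120,525)),("top",'s',(-85,-50,30),T(342,515)),("top",'s',(60,50,30),T(82,230)),
("side",'s',(-85,50,30),S(42,470)),("side",'s',(-85,-50,30),S(107,570)),("side",'s',(60,-50,30),S(298,495)),
("side",'k',0,(339,241.9)),("top",'k',0,(407,213.2)),("side",'b',0,(332.5,228.6)),("top",'b',0,(380.6,209.2)),
("side",'h',(66,46,297),S(110,38)),("side",'h',(66,-46,297),S(200,105)),("top",'h',(66,46,297),T(315,150)),("top",'h',(66,-46,297),T(597,132))]
def pt(p,k,P):
    if k=='s': return st(p,P)
    if k=='h': return ho(p,P)
    if k=='b': return ho(p,(0,46,p[5]))
    return ho(p,(-46*np.sin(p[4]),46-46*np.cos(p[4]),181))
f=lambda p:np.concatenate([*[proj(n,pt(p,k,P))[0]-o for n,k,P,o in ob],[(p[5]-169)/3]])
r=least_squares(f,[610,-57,.16,50,.2,169],loss='soft_l1');p=r.x
if __name__=="__main__":
    print(p);print(f(p)[:-1].reshape(-1,2).round(1))
    # direct triangulation
    for a,b in(((339,241.9),(407,213.2)),((332.5,228.6),(380.6,209.2))):
        g=lambda q:np.r_[proj("side",q)[0]-a,proj("top",q)[0]-b]
        q=least_squares(g,[570,-50,200]);print("tri",q.x,q.fun.round(1))
    print("knob",pt(p,'k',0),"bolt",pt(p,'b',0))
    for P in [(0,0,149),(0,0,164),(0,0,200),(-46,46,181),(0,46,164)]: print(P,ho(p,P).round(1))
    print("axes",(Rz(p[2])@H).round(3))
np.save("p.npy",p)
E
python3 fit2.py
```

```text
[ 6.09647233e+02 -5.81095037e+01  1.74121493e-01  5.07855203e+01
  2.76942289e-01  1.68474362e+02]
[[ 1.6  1. ]
 [ 2.2 -0.5]
 [-0.2 -0.5]
 [-1.9 -1.4]
 [ 1.1 -0.4]
 [ 0.1  1.1]
 [ 0.3  0. ]
 [-0.1  0.4]
 [ 1.8 -1.6]
 [ 0.4 -1.8]
 [-2.1 -2.9]
 [-1.3 -4.6]
 [-0.4  0.5]
 [ 2.5 -0.3]]
tri [554.27449861 -66.04365424 208.0771201 ] [ 0.3 -0.1 -0.1  0.4]
tri [561.02170225 -19.28742036 201.24202446] [ 0.1 -0.  -0.   0.1]
knob [[554.39138552 -66.04946481 207.83184529]] bolt [[563.76780359 -19.47358346 203.87436161]]
(0, 0, 149) [[581.9 -63.  187.4]]
(0, 0, 164) [[574.1 -64.4 200.1]]
(0, 0, 200) [[555.3 -67.7 230.6]]
(-46, 46, 181) [[518.8 -27.4 190.1]]
(0, 46, 164) [[566.1 -19.1 200.1]]
axes [[ 0.835 -0.173 -0.522]
 [ 0.147  0.985 -0.092]
 [ 0.53   0.     0.848]]
```

```bash
cat > go.py <<'E'
# go.py x y z (holder mm): shift (in shares of 2cm) and turn (shares of .5 rad) from the sensed pose; also knob-free info
import sys
from h import *
from cell import r
from scipy.spatial.transform import Rotation as R
p=np.load("p.npy");B=Rz(p[2])@H;TILT,YAW=np.radians(8),0.6
Hm=R.from_rotvec([0,-TILT,0]).as_matrix()  # tilt tool axis further forward (back end toward holder -x)
cand=[]
for sg in(1,-1):
    y=sg*np.array([-np.cos(YAW),np.sin(YAW),0]);z=np.array([0,0,-1.]);M=np.c_[np.cross(y,z),y,z]
    cand.append(R.from_matrix(B@Hm@M))
s=r.sense();cur=R.from_quat(s["tcp_rot"])
rv=min(((c*cur.inv()).as_rotvec() for c in cand),key=np.linalg.norm)
now=(s["ee_pos"]-ho(p,(0,0,0))[0])@B
d=ho(p,[float(a) for a in sys.argv[1:4]])[0]-s["ee_pos"]
print("t",round(s["clock"],2),"holder now",now.round(1),"F holder",(s["wrist_force"]@B).round(1),"w",round(s["gripper_width"],2),"grip",round(s["grip_force"],1))
print("d mm",d.round(1),"shares",(d/20).round(2),"turn shares",(rv/.5).round(3),"norm rad",round(np.linalg.norm(rv),3),"q",s["joint_positions"].round(2))
if len(sys.argv)>4: print("tool z in holder",(cand[0].as_matrix()[:,2]@B).round(2),"alt norms",[round(float(np.linalg.norm((c*cur.inv()).as_rotvec())),2) for c in cand])
E
python3 go.py -30 1 265 v
```

```text
t 0.1 holder now [-346.4 -320.2  416.3] F holder [-0.  -0.4 -0.6] w 1.0 grip 0.0
d mm [287.6 376.7  39.3] shares [14.38 18.84  1.97] turn shares [-0.262 -1.404  1.368] norm rad 0.989 q [-1.14  0.24  0.    1.34  0.    1.57]
tool z in holder [ 0.14 -0.   -0.99] alt norms [2.47, 0.99]
```

```bash
python3 -m pendant '[[0.6,0.785,0.2,-0.011,-0.0585,0.057],[0.6,0.785,0.2,-0.011,-0.0585,0.057],[0.6,0.785,0.2,-0.011,-0.0585,0.057],[0.6,0.785,0.2,-0.011,-0.0585,0.057],[0.6,0.785,0.2,-0.011,-0.0585,0.057],[0.6,0.785,0.2,-0.011,-0.0585,0.057],[0.6,0.785,0.2,-0.011,-0.0585,0.057],[0.6,0.785,0.2,-0.011,-0.0585,0.057]]' -0.1
python3 -m pendant '[[0.6,0.785,0.1,-0.011,-0.0585,0.057],[0.6,0.785,0.1,-0.011,-0.0585,0.057],[0.6,0.785,0.1,-0.011,-0.0585,0.057],[0.6,0.785,0.1,-0.011,-0.0585,0.057],[0.6,0.785,0.1,-0.011,-0.0585,0.057],[0.6,0.785,0.1,-0.011,-0.0585,0.057],[0.6,0.785,0.1,-0.011,-0.0585,0.057],[0.6,0.785,0.1,-0.011,-0.0585,0.057]]'
python3 -m pendant '[[0.5,0.785,0,-0.011,-0.0585,0.057],[0.5,0.785,0,-0.011,-0.0585,0.057],[0.5,0.785,0,-0.011,-0.0585,0.057],[0.5,0.785,0,-0.011,-0.0585,0.057],[0.5,0.785,0,-0.011,-0.0585,0.057],[0.5,0.785,0,-0.011,-0.0585,0.057],[0.3,0.6,0,-0.011,-0.0585,0.057],[0.2,0.5,0,-0.011,-0.0585,0.057]]'
python3 go.py -30 1 265
```

```text
clock: 0.77
ee_pos: [305.0, -327.6, 263.1]
tcp_rot: [0.939, 0.322, 0.11, 0.046]
wrist_force: [-0.2, 0.1, -1.0]
gripper_width: 0.549
grip_force: 0.0
clock: 1.43
ee_pos: [400.9, -202.1, 279.0]
tcp_rot: [0.876, 0.421, 0.216, 0.091]
wrist_force: [0.2, -0.2, 0.6]
gripper_width: 0.55
grip_force: 0.0
clock: 2.1
ee_pos: [470.8, -85.6, 278.8]
tcp_rot: [0.789, 0.51, 0.316, 0.134]
wrist_force: [0.3, 0.5, -0.4]
gripper_width: 0.547
grip_force: 0.0
t 2.1 holder now [-47.7  -3.  286.6] F holder [ 0.2  0.5 -0.5] w 0.55 grip 0.0
d mm [25.3  8.5 -9. ] shares [ 1.27  0.43 -0.45] turn shares [ 0.003  0.005 -0.003] norm rad 0.003 q [-0.41 -0.26 -0.6   0.61  0.36  1.7 ]
```

```bash
python3 go.py -17 1.8 200
```

```text
t 2.1 holder now [-47.7  -3.  286.6] F holder [ 0.2  0.5 -0.5] w 0.55 grip 0.0
d mm [ 70.   17.2 -57.2] shares [ 3.5   0.86 -2.86] turn shares [ 0.003  0.005 -0.003] norm rad 0.003 q [-0.41 -0.26 -0.6   0.61  0.36  1.7 ]
```

```bash
python3 -m pendant '[[0.5,0.12,-0.41,0,0,0],[0.5,0.12,-0.41,0,0,0],[0.5,0.12,-0.41,0,0,0],[0.5,0.12,-0.41,0,0,0],[0.5,0.12,-0.41,0,0,0],[0.5,0.13,-0.41,0,0,0],[0.5,0.13,-0.4,0,0,0],[0,0,0,0,0,0]]'
python3 go.py -12.6 1.8 169
python3 - <<'E'
from cell import capture
import cv2,numpy as np
a=capture("side")[130:280,290:430];b=capture("top")[140:290,330:470]
cv2.imwrite("pics/k1.png",cv2.resize(np.hstack([a,b])[:,:,::-1],None,fx=2.8,fy=2.8,interpolation=2))
E
```

```text
clock: 2.77
ee_pos: [540.6, -68.9, 219.7]
tcp_rot: [0.79, 0.509, 0.314, 0.132]
wrist_force: [0.1, 0.5, -1.0]
gripper_width: 0.552
grip_force: 0.0
t 2.77 holder now [-18.3   1.3 198.6] F holder [-0.4  0.4 -1. ] w 0.55 grip 0.0
d mm [ 20.1   4.  -22.1] shares [ 1.   0.2 -1.1] turn shares [ 0.001 -0.004 -0.   ] norm rad 0.002 q [-0.29 -0.07 -0.62  0.37  0.29  1.81]
```

View pics/k1.png

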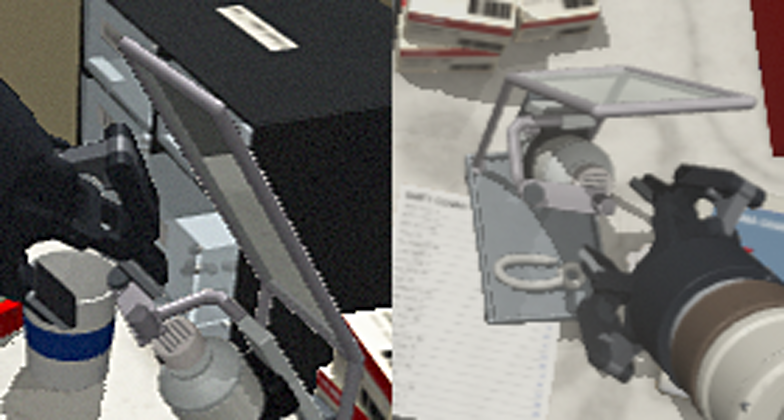

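The side view shows the knob at crop (140,300), with the fingers at (50,290) and (150,260). In the top view the knob is at (603,203) and the fingertips are near (590,255) and (640,185). I'll check that the TCP projection matches before descending.

Run:
```python
from h import *
from cell import r
from scipy.spatial.transform import Rotation as R
s=r.sense();M=R.from_quat(s["tcp_rot"]).as_matrix();t=s["ee_pos"]
P=[t-M[:,2]*6,t-M[:,2]*6+M[:,1]*23,t-M[:,2]*6-M[:,1]*23]
print("side",((proj("side",P)-[290,130])*2.8).round());print("top",((proj("top",P)-[330,140])*2.8+[392,0]).round())
```

```text
side [[110. 294.]
 [149. 280.]
 [ 72. 308.]]
top [[622. 223.]
 [643. 193.]
 [600. 252.]]
```

```bash
python3 -m pendant '[[0.25,0.05,-0.27,0,0,0],[0.25,0.05,-0.27,0,0,0],[0.25,0.05,-0.27,0,0,0],[0.25,0.05,-0.27,0,0,0],[0,0,0,0,0,0],[0,0,0,0,0,0]]'
python3 go.py -12.6 1.8 169
python3 -m pendant '[[0,0,0,0,0,0],[0,0,0,0,0,0],[0,0,0,0,0,0],[0,0,0,0,0,0],[0,0,0,0,0,0],[0,0,0,0,0,0]]' 1 40
python3 go.py -12.6 1.8 169
```

```text
clock: 3.37
ee_pos: [560.6, -65.5, 199.6]
tcp_rot: [0.79, 0.509, 0.315, 0.133]
wrist_force: [0.6, -0.0, -0.2]
gripper_width: 0.551
grip_force: 0.0
t 3.37 holder now [-11.6   1.2 170.7] F holder [ 0.4 -0.1 -0.5] w 0.55 grip 0.0
d mm [-0.   0.6 -2. ] shares [-0.    0.03 -0.1 ] turn shares [0.002 0.001 0.001] norm rad 0.001 q [-0.26 -0.01 -0.63  0.3   0.27  1.83]
clock: 3.87
ee_pos: [560.7, -65.6, 200.7]
tcp_rot: [0.79, 0.509, 0.316, 0.134]
wrist_force: [-2.5, 0.5, 1.8]
gripper_width: 0.128
grip_force: 38.9
t 3.87 holder now [-11.    1.2 171.6] F holder [-1.1  0.9  2.8] w 0.13 grip 38.9
d mm [-0.   0.7 -3.1] shares [-0.    0.03 -0.15] turn shares [0.002 0.004 0.001] norm rad 0.002 q [-0.26 -0.01 -0.63  0.3   0.27  1.83]
```

Gripped. Computing the arc rows.

Run:
```python
from h import *
p=np.load("p.npy");B=Rz(p[2])@H
t=np.linspace(p[4],1.42,9);k=np.c_[-46*np.sin(t),46-46*np.cos(t),0*t]
print((np.diff(k,axis=0)@B.T/20).round(2).tolist())
```

```text
[[-0.28, 0.07, -0.16], [-0.27, 0.11, -0.15], [-0.25, 0.15, -0.14], [-0.24, 0.19, -0.12], [-0.21, 0.23, -0.11], [-0.18, 0.26, -0.08], [-0.15, 0.28, -0.06], [-0.12, 0.3, -0.04]]
```

```bash
python3 -m pendant '[[-0.14,0.03,-0.08,0,0,0],[-0.14,0.04,-0.08,0,0,0],[-0.14,0.05,-0.08,0,0,0],[-0.13,0.06,-0.07,0,0,0]]'
python3 go.py -44 39 169
python3 -m pendant '[[-0.13,0.07,-0.07,0,0,0],[-0.12,0.08,-0.07,0,0,0],[-0.12,0.09,-0.06,0,0,0],[-0.12,0.1,-0.06,0,0,0],[-0.21,0.23,-0.11,0,0,0],[-0.18,0.26,-0.08,0,0,0],[-0.15,0.28,-0.06,0,0,0],[-0.12,0.3,-0.04,0,0,0]]'
python3 -m pendant '[[0,0,0,0,0,0],[0,0,0,0,0,0]]'
python3 go.py -44 39 169
```

```text
clock: 4.2
ee_pos: [551.6, -64.9, 195.8]
tcp_rot: [0.79, 0.507, 0.316, 0.138]
wrist_force: [8.4, -7.5, -3.2]
gripper_width: 0.126
grip_force: 38.9
t 4.2 holder now [-21.1   3.4 172.1] F holder [ 4.2 -8.9 -6.4] w 0.13 grip 38.9
d mm [-23.7  32.  -14.8] shares [-1.18  1.6  -0.74] turn shares [0.013 0.012 0.012] norm rad 0.01 q [-0.26 -0.02 -0.66  0.28  0.27  1.83]
clock: 4.87
ee_pos: [524.4, -37.2, 181.3]
tcp_rot: [0.792, 0.507, 0.312, 0.136]
wrist_force: [-12.7, -7.1, 3.5]
gripper_width: 0.129
grip_force: 40.0
clock: 5.03
ee_pos: [523.6, -35.7, 180.9]
tcp_rot: [0.792, 0.508, 0.312, 0.134]
wrist_force: [-12.9, -5.3, 5.5]
gripper_width: 0.124
grip_force: 40.3
t 5.03 holder now [-48.1  36.9 171.4] F holder [-8.7 -2.9 11.9] w 0.12 grip 40.3
d mm [4.3 2.9 0.1] shares [0.22 0.14 0.01] turn shares [ 0.009 -0.009  0.012] norm rad 0.009 q [-0.2  -0.07 -0.74  0.24  0.23  1.88]
```

```bash
python3 -m pendant '[[0,0,0,0,0,0],[0,0,0,0,0,0],[0,0,0,0,0,0],[-0.3,-0.05,0.38,0,0,0],[-0.6,-0.09,0.76,0,0,0],[-0.6,-0.09,0.76,0,0,0],[-0.3,-0.05,0.38,0,0,0],[0,0,0,0,0,0]]' -0.1
python3 go.py -4 0 210
python3 - <<'E'
from cell import capture
import cv2,numpy as np
a=capture("side")[150:300,290:430];b=capture("top")[140:290,330:470]
cv2.imwrite("pics/k2.png",cv2.resize(np.hstack([a,b])[:,:,::-1],None,fx=2.8,fy=2.8,interpolation=2))
E
```

```text
clock: 5.7
ee_pos: [491.5, -39.9, 231.5]
tcp_rot: [0.789, 0.508, 0.317, 0.135]
wrist_force: [0.5, 0.2, 0.0]
gripper_width: 0.55
grip_force: 0.0
t 5.7 holder now [-48.7  38.4 231.5] F holder [ 0.5  0.1 -0.2] w 0.55 grip 0.0
d mm [ 55.3 -29.3   5.5] shares [ 2.76 -1.46  0.27] turn shares [0.005 0.013 0.003] norm rad 0.007 q [-0.24 -0.21 -0.71  0.41  0.26  1.85]
```

View pics/k2.png

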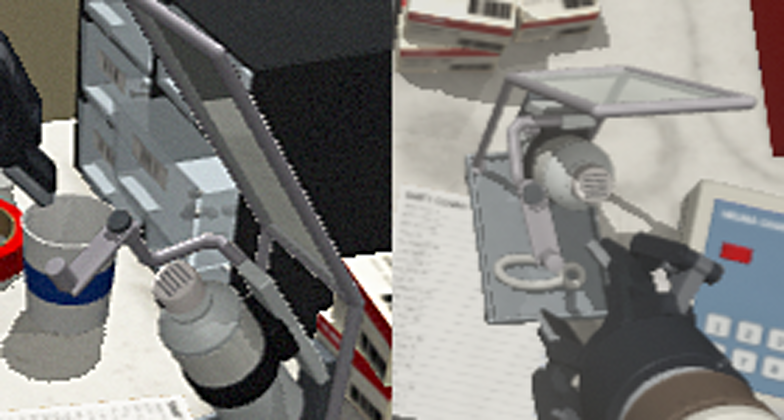

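The side view shows the bar swung clear of the cap, with the knob at crop (55,275) and the cap top exposed at (173,280). The top view shows the cap at (595,180). Next I close the fingers and move over the cap.

```bash
python3 -m pendant '[[0.4,-0.24,0.04,0,0,0],[0.5,-0.24,0.04,0,0,0],[0.5,-0.24,0.04,0,0,0],[0.5,-0.24,0.04,0,0,0],[0.4,-0.24,0.04,0,0,0],[0.4,-0.24,0.04,0,0,0],[0,0,0,0,0,0]]' 1 40
python3 go.py 2 0 168
```

```text
clock: 6.38
ee_pos: [546.8, -69.5, 234.0]
tcp_rot: [0.79, 0.508, 0.316, 0.134]
wrist_force: [0.4, 0.7, 0.2]
gripper_width: -0.002
grip_force: 0.0
t 6.38 holder now [ -5.5  -0.3 207.5] F holder [ 0.5  0.6 -0.1] w -0.0 grip 0.0
d mm [ 26.8   5.1 -29.5] shares [ 1.34  0.25 -1.47] turn shares [0.004 0.005 0.003] norm rad 0.004 q [-0.28 -0.08 -0.59  0.41  0.29  1.81]
```

```bash
python3 -m pendant '[[0.27,0.05,-0.3,0,0,0],[0.27,0.05,-0.3,0,0,0],[0.27,0.05,-0.3,0,0,0],[0.27,0.05,-0.3,0,0,0],[0.27,0.05,-0.3,0,0,0],[0,0,0,0,0,0],[0,0,0,0,0,0]]'
python3 go.py 4 0 158
python3 -m pendant '[[0.06,0.01,-0.08,0,0,0],[0.06,0.01,-0.08,0,0,0],[0.06,0.01,-0.08,0,0,0],[0.06,0.01,-0.08,0,0,0],[0,0,0,0,0,0]]'
python3 go.py 4 0 158
```

```text
clock: 6.97
ee_pos: [571.6, -62.9, 202.7]
tcp_rot: [0.79, 0.509, 0.315, 0.133]
wrist_force: [0.6, -0.3, -0.2]
gripper_width: -0.003
grip_force: 0.0
t 6.97 holder now [ -0.5   1.9 167.4] F holder [ 0.3 -0.4 -0.4] w -0.0 grip 0.0
d mm [ 9.  -0.4 -5.6] shares [ 0.45 -0.02 -0.28] turn shares [0.002 0.    0.001] norm rad 0.001 q [-0.25  0.01 -0.6   0.31  0.27  1.84]
clock: 7.38
ee_pos: [576.6, -62.5, 197.1]
tcp_rot: [0.79, 0.509, 0.315, 0.134]
wrist_force: [-0.4, -0.4, 1.0]
gripper_width: -0.002
grip_force: 0.0
t 7.38 holder now [  0.8   1.4 160. ] F holder [ 0.2 -0.3  1.1] w -0.0 grip 0.0
d mm [ 3.9 -0.7  0. ] shares [ 0.2  -0.04  0.  ] turn shares [0.003 0.003 0.002] norm rad 0.002 q [-0.24  0.03 -0.6   0.28  0.26  1.84]
```

```bash
python3 -m pendant '[[0.1,0,0,0,0,0],[0.1,0,0,0,0,0],[0,0,0,0,0,0]]'; python3 go.py 4 0 150|head -1
for i in 1; do python3 -m pendant '[[0.04,0.005,-0.064,0,0,0],[0,0,0,0,0,0],[0,0,0,0,0,0]]' >/dev/null; python3 go.py 4 0 150|head -1; done
python3 -m pendant '[[0.04,0.005,-0.064,0,0,0],[0,0,0,0,0,0],[0,0,0,0,0,0]]' >/dev/null; python3 go.py 4 0 150|head -1
python3 -m pendant '[[0.04,0.005,-0.064,0,0,0],[0,0,0,0,0,0],[0,0,0,0,0,0]]' >/dev/null; python3 go.py 4 0 150|head -1
```

```text
clock: 7.63
ee_pos: [581.2, -62.6, 197.7]
tcp_rot: [0.79, 0.509, 0.316, 0.134]
wrist_force: [0.2, -0.1, -0.3]
gripper_width: 0.001
grip_force: 0.0
t 7.63 holder now [  4.9   0.5 158.1] F holder [ 0.  -0.1 -0.4] w 0.0 grip 0.0
t 7.88 holder now [  4.1   0.7 156.5] F holder [-0.9 -1.   0.2] w -0.0 grip 0.0
t 8.13 holder now [  4.1   0.7 155. ] F holder [-0.3 -0.6 -0.4] w 0.0 grip 0.0
t 8.38 holder now [  4.3   0.6 153.7] F holder [-1.8 -0.2  3.2] w 0.0 grip 1.7
```

Contact at about 154. Pressing on in small steps.

```bash
python3 -m pendant '[[0.04,0.005,-0.064,0,0,0],[0,0,0,0,0,0]]' >/dev/null; python3 go.py 4 0 150|head -1
python3 -m pendant '[[0.04,0.005,-0.064,0,0,0],[0,0,0,0,0,0]]' >/dev/null; python3 go.py 4 0 150|head -1
python3 -m pendant '[[0.04,0.005,-0.064,0,0,0],[0,0,0,0,0,0]]' >/dev/null; python3 go.py 4 0 150|head -1
python3 -m pendant '[[0.04,0.005,-0.064,0,0,0],[0,0,0,0,0,0]]' >/dev/null; python3 go.py 4 0 150|head -1
```

```text
t 8.55 holder now [  4.4   0.5 152.1] F holder [-0.8  0.9  5.5] w -0.0 grip 2.3
t 8.72 holder now [  4.4   0.5 150.5] F holder [-1.6  0.4  6.3] w -0.0 grip 2.9
t 8.88 holder now [  4.4   0.5 149. ] F holder [-1.7  1.   5.6] w 0.0 grip 3.5
t 9.05 holder now [  4.4   0.4 147.6] F holder [-2.2  0.9  8. ] w -0.0 grip 4.1
```

```bash
python3 -m pendant '[[0.03,0.004,-0.043,0,0,0],[0,0,0,0,0,0]]' >/dev/null; python3 go.py 4 0 150|head -1
python3 -m pendant '[[0.03,0.004,-0.043,0,0,0],[0,0,0,0,0,0]]' >/dev/null; python3 go.py 4 0 150|head -1
```

```text
t 9.22 holder now [  4.5   0.5 147. ] F holder [-3.3  1.3 14.1] w -0.0 grip 6.7
t 9.38 holder now [  4.7   0.4 146.7] F holder [-5.3  2.3 24.3] w 0.0 grip 11.9
```

At the end of travel. I ease back 1 mm, hold, then release and retreat.

```bash
python3 -m pendant '[[-0.025,-0.004,0.04,0,0,0],[0,0,0,0,0,0],[0,0,0,0,0,0],[0,0,0,0,0,0],[0,0,0,0,0,0]]' >/dev/null; python3 go.py -5 0 210|head -1
python3 -m pendant '[[-0.2,-0.03,0.26,0,0,0],[-0.35,-0.05,0.4,0,0,0],[-0.5,-0.05,0.6,0,0,0],[-0.5,-0.05,0.6,0,0,0],[-0.5,-0.05,0.6,0,0,0],[-0.3,-0.05,0.38,0,0,0],[0,0,0,0,0,0],[0,0,0,0,0,0]]'
python3 go.py -48 37.5 231
```

```text
t 9.8 holder now [  4.6   0.4 147. ] F holder [-3.2  1.9 13.4] w -0.0 grip 6.7
clock: 10.47
ee_pos: [540.3, -67.6, 244.6]
tcp_rot: [0.79, 0.509, 0.316, 0.134]
wrist_force: [0.8, -0.2, 0.0]
gripper_width: 0.005
grip_force: 0.0
t 10.47 holder now [ -5.1   2.7 219.7] F holder [ 0.6 -0.3 -0.4] w 0.01 grip 0.0
d mm [-47.8  27.  -13.1] shares [-2.39  1.35 -0.65] turn shares [0.004 0.006 0.003] norm rad 0.004 q [-0.28 -0.1  -0.58  0.44  0.29  1.81]
```

```bash
python3 -m pendant '[[-0.4,0.22,-0.11,0,0,0],[-0.4,0.22,-0.11,0,0,0],[-0.4,0.22,-0.11,0,0,0],[-0.4,0.23,-0.11,0,0,0],[-0.4,0.23,-0.11,0,0,0],[-0.4,0.23,-0.1,0,0,0],[0,0,0,0,0,0],[0,0,0,0,0,0]]' -0.1
python3 go.py -47.5 37 171
```

```text
clock: 11.13
ee_pos: [491.5, -40.0, 231.3]
tcp_rot: [0.789, 0.509, 0.316, 0.134]
wrist_force: [0.6, -0.1, 0.1]
gripper_width: 0.552
grip_force: 0.0
t 11.13 holder now [-48.9  38.4 231.4] F holder [ 0.5 -0.2 -0.2] w 0.55 grip 0.0
d mm [ 32.9   4.4 -50.5] shares [ 1.64  0.22 -2.52] turn shares [0.003 0.005 0.001] norm rad 0.003 q [-0.24 -0.21 -0.71  0.42  0.26  1.85]
```

```bash
python3 -m pendant '[[0.3,0.04,-0.45,0,0,0],[0.3,0.04,-0.45,0,0,0],[0.3,0.04,-0.45,0,0,0],[0.3,0.04,-0.45,0,0,0],[0.22,0.03,-0.36,0,0,0],[0.22,0.03,-0.36,0,0,0],[0,0,0,0,0,0],[0,0,0,0,0,0]]'
python3 go.py -47.5 37 171
python3 -m pendant '[[0,0,0,0,0,0],[0,0,0,0,0,0],[0,0,0,0,0,0],[0,0,0,0,0,0],[0,0,0,0,0,0],[0,0,0,0,0,0]]' 1 40
python3 go.py -47.5 37 171
python3 - <<'E'
from h import *
p=np.load("p.npy");B=Rz(p[2])@H
t=np.linspace(1.38,-0.03,17);k=np.c_[-46*np.sin(t),46-46*np.cos(t),0*t]
print((np.diff(k,axis=0)@B.T/20).round(2).tolist())
E
```

```text
clock: 11.8
ee_pos: [524.9, -36.0, 180.6]
tcp_rot: [0.79, 0.509, 0.315, 0.134]
wrist_force: [-0.9, -0.2, 1.1]
gripper_width: 0.551
grip_force: 0.0
t 11.8 holder now [-47.2  36.4 170.5] F holder [-0.3 -0.   1.4] w 0.55 grip 0.0
d mm [-0.6  0.5  0.2] shares [-0.03  0.02  0.01] turn shares [0.003 0.002 0.002] norm rad 0.002 q [-0.21 -0.06 -0.75  0.23  0.24  1.87]
clock: 12.3
ee_pos: [524.2, -36.0, 180.8]
tcp_rot: [0.79, 0.509, 0.315, 0.134]
wrist_force: [-5.6, -1.3, 3.3]
gripper_width: 0.122
grip_force: 39.2
t 12.3 holder now [-47.7  36.6 171.1] F holder [-3.1 -0.3  5.9] w 0.12 grip 39.2
d mm [0.1 0.5 0. ] shares [0.01 0.02 0.  ] turn shares [0.003 0.003 0.002] norm rad 0.002 q [-0.21 -0.07 -0.75  0.23  0.24  1.87]
[[0.07, -0.19, 0.02], [0.09, -0.18, 0.03], [0.1, -0.17, 0.04], [0.11, -0.16, 0.05], [0.12, -0.15, 0.06], [0.13, -0.14, 0.07], [0.14, -0.12, 0.07], [0.15, -0.11, 0.08], [0.16, -0.09, 0.09], [0.16, -0.08, 0.09], [0.17, -0.06, 0.1], [0.17, -0.04, 0.1], [0.17, -0.03, 0.1], [0.17, -0.01, 0.11], [0.17, 0.01, 0.11], [0.17, 0.03, 0.11]]
```

```bash
python3 -m pendant '[[0.07,-0.19,0.02,0,0,0],[0.09,-0.18,0.03,0,0,0],[0.1,-0.17,0.04,0,0,0],[0.11,-0.16,0.05,0,0,0],[0.12,-0.15,0.06,0,0,0],[0.13,-0.14,0.07,0,0,0],[0.14,-0.12,0.07,0,0,0],[0.15,-0.11,0.08,0,0,0]]'
python3 go.py 0 0 171
python3 -m pendant '[[0.16,-0.09,0.09,0,0,0],[0.16,-0.08,0.09,0,0,0],[0.17,-0.06,0.1,0,0,0],[0.17,-0.04,0.1,0,0,0],[0.17,-0.03,0.1,0,0,0],[0.17,-0.01,0.11,0,0,0]]'
python3 go.py 0 0 171
```

```text
clock: 12.97
ee_pos: [541.2, -60.0, 188.1]
tcp_rot: [0.79, 0.509, 0.315, 0.133]
wrist_force: [-11.2, 1.3, 4.7]
gripper_width: 0.122
grip_force: 41.0
t 12.97 holder now [-33.2  10.  170.7] F holder [-6.7  3.2  9.7] w 0.12 grip 41.0
d mm [29.2 -5.  17.9] shares [ 1.46 -0.25  0.89] turn shares [ 0.001 -0.003  0.002] norm rad 0.002 q [-0.26 -0.03 -0.69  0.27  0.27  1.83]
clock: 13.47
ee_pos: [561.8, -63.6, 200.6]
tcp_rot: [0.789, 0.51, 0.317, 0.131]
wrist_force: [-6.1, 7.9, 5.8]
gripper_width: 0.126
grip_force: 41.5
t 13.47 holder now [ -9.9   2.9 170.8] F holder [-0.9  8.8  7.4] w 0.13 grip 41.5
d mm [ 8.6 -1.4  5.4] shares [ 0.43 -0.07  0.27] turn shares [-0.007  0.001 -0.008] norm rad 0.006 q [-0.26 -0.   -0.62  0.3   0.28  1.83]
```

```bash
python3 -m pendant '[[0.17,-0.01,0.11,0,0,0],[0.17,0.02,0.11,0,0,0],[0,0,0,0,0,0]]'>/dev/null
python3 go.py 0 0 171|head -1
python3 -m pendant '[[0.1,0.02,0.06,0,0,0],[0.1,0.02,0.06,0,0,0],[0,0,0,0,0,0]]'>/dev/null
python3 go.py 0 0 171|head -1
python3 -m pendant '[[0.08,0.01,0.05,0,0,0],[0,0,0,0,0,0]]'>/dev/null
python3 go.py 0 0 171
```

```text
t 13.72 holder now [ -2.3   2.1 170.7] F holder [-3.9  7.7  7.2] w 0.13 grip 41.8
t 13.97 holder now [ -1.9   2.  170.3] F holder [-13.2   6.7  19.6] w 0.13 grip 43.4
t 14.13 holder now [ -1.8   2.  170.2] F holder [-16.3   6.5  24.9] w 0.13 grip 43.9
d mm [ 1.4 -1.8  1.6] shares [ 0.07 -0.09  0.08] turn shares [-0.007 -0.022  0.001] norm rad 0.011 q [-0.25  0.01 -0.59  0.33  0.27  1.84]
```

It is against the stop. Releasing and backing out.

```bash
python3 -m pendant '[[-0.08,-0.01,-0.05,0,0,0],[0,0,0,0,0,0],[0,0,0,0,0,0],[0,0,0,0,0,0],[-0.2,-0.03,0.24,0,0,0],[-0.4,-0.05,0.46,0,0,0],[-0.6,-0.08,0.7,0,0,0],[-0.6,-0.08,0.7,0,0,0]]' -0.1
python3 -m pendant '[[-0.7,-0.08,0.7,0,0,0],[-0.7,-0.08,0.7,0,0,0],[-0.7,-0.08,0.7,0,0,0],[-0.7,-0.08,0.7,0,0,0],[-0.7,-0.08,0.7,0,0,0],[0,0,0,0,0,0],[0,0,0,0,0,0]]'
python3 - <<'E'
from cell import capture
import cv2,numpy as np
a=capture("side")[150:300,290:430];b=capture("top")[140:290,330:470]
cv2.imwrite("pics/k3.png",cv2.resize(np.hstack([a,b])[:,:,::-1],None,fx=2.8,fy=2.8,interpolation=2))
E
python3 go.py 0 0 200|head -1
```

```text
clock: 14.8
ee_pos: [537.3, -70.3, 250.2]
tcp_rot: [0.79, 0.509, 0.315, 0.134]
wrist_force: [0.9, -0.5, -0.0]
gripper_width: 0.55
grip_force: 0.0
clock: 15.38
ee_pos: [468.1, -78.9, 321.7]
tcp_rot: [0.789, 0.508, 0.317, 0.136]
wrist_force: [0.1, -0.3, -0.1]
gripper_width: 0.549
grip_force: 0.0
t 15.48 holder now [-27.6   4.6 321.9] F holder [-0.1 -0.6 -0.3] w 0.55 grip 0.0
```

View pics/k3.png

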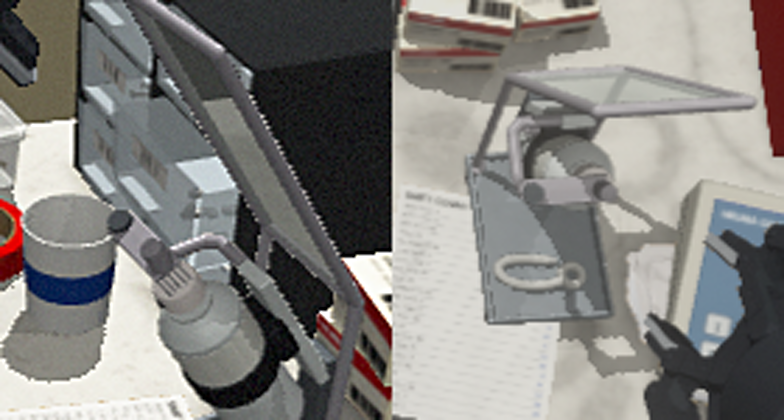

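The knob is now at side crop (150,247) and top crop (607,187), with the bar across the cap. Checking the angle.

Run:
```python
from h import *
p=np.load("p.npy")
for t in(0,.05,.1,.2): 
    P=ho(p,(-46*np.sin(t),46-46*np.cos(t),181)); print(t,((proj("side",P)-[290,150])*2.8).round(),((proj("top",P)-[330,140])*2.8+[392,0]).round())
```

```text
0 [[158. 244.]] [[610. 187.]]
0.05 [[155. 246.]] [[610. 190.]]
0.1 [[151. 249.]] [[609. 194.]]
0.2 [[144. 254.]] [[609. 201.]]
```

Angle estimates:

| Moment | Basis | Angle (rad) |
|---|---|---|
| Start | knob relative to bolt | about 0.20, i.e. 9 mm off the stop line |
| Now | 9.2 mm moved back, plus a firm stop | about 0 |

I'll hand in.

```bash
python3 -c "
from cell import r
print(r.hand_in())"
```

```text
the job is handed in; nothing more can be done
None
```

I swung the turnbutton clear, held the cap fully down for over half a second, let it spring back and turned the button back to its stop; the job is handed in, but no verdict came back. The push on the cap peaked at about 24 N, under the 28 N at which the clamp gives.

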